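Clamp a gilded bear panel onto its wooden bookend

ROBOT

A 6-joint arm with a two-finger parallel gripper is mounted at the origin on the work surface. World frame = base frame: x ahead of the robot, y to its left, z up, the work surface at z = 0. Lengths are in m, angles in rad, forces in N, time in s.
With the tool pointing down it reaches from about 0.375 to 0.9 m from the base axis. Payload 3.1 kg.
Tool frame: the origin (TCP) lies at the very end of the fingers, on their centre line; the grasp point (between the pads) lies 19 mm behind it (manip.grasp_offset is the distance from the TCP to the grasp point, in m); x points along the fingers, z is the direction in which the jaws open and shut, and the axes are right-handed (so a half turn about x gives the same grasp; the last joint's range is limited). The gripper opens to 85 mm and grips with 20 to 120 N. Pads are 22 mm wide; open, the fingers measure 114 mm over their backs; the gripper's body (76 mm by 85 mm) begins 54 mm behind the grasp point. The pads swing forward as they close: fully open they stand 13 mm farther back than shut.
Start: joints at [0.938, 0.527, 1.433, -0, 1.181, -0.178], TCP at [0.275, 0.561, 0.231] pointing down, gripper open.
Joint ranges: [-3.08, 3.08], [-0.75, 2.2], [0.22, 2.44], [-1.43, 4.57], [0, 2.65], [-2.85, 2.85]. Speed limits (rad/s): [2.79, 2.79, 3.14, 3.14, 3.14, 3.14].

INTERFACE

Orientations are given as a unit quaternion [x, y, z, w].
In Python, from station import manip gives the robot as it stands.
- The arm moves only by the tool send_rows, never from a script. Its argument "steps" is a list that holds one entry, the list of rows, each a list of 5 numbers: the closure, from 0 (fully open) to 1 (shut), then the shift along the world's x, y, z in m, then the turn about the world's z in rad. A call has 1 to 8 rows; each row is the pose to reach, as a shift and turn from the pose commanded when the call began; what a row does not reach only later rows make up. A row lasts 1/8 s, in which the tool goes at most 62.5 mm and 10.7 degrees, less where a joint would pass 70% of its speed; a pose out of reach is approached as far as the arm can. A call with a gripper value outside its range is refused whole. The fingers move at their own pace and stop on an object; "grip_force" is the grip in N (left out, the last holds). Time passes only in rows, so rows that repeat a pose let the fingers close. It gives the time, the measured TCP pose, the force and the opening at its end, in the units of the state.
- manip.sense(): the state, without advancing time (a new reading comes with each control period).
- manip.snapshot(name): name is "scene" or "side" or "wrist"; returns the picture (384x512x3 uint8, red, green, blue); there is no depth.
- manip.camera_params(name): a dict with "fx", "fy", "cx", "cy" (pixels), "T" (4x4, takes a point from camera to world coordinates); the wrist camera has in their place "tool_from_camera" (4x4, takes a point from camera to tool coordinates, whose origin is the TCP and whose axes are the tool frame's). Camera axes: x right, y down, z forward; pixel columns grow to the right and rows downward; lengths in m; the calibration is good to about 2 mm. A picture is of the moment at which its call begins: read the wrist's pose just before it. camera_params takes no time and is no camera call.
- manip.sign_off(): hands the job in, once; it reports no verdict.
The state is a dict: "t": time; "q": joint angles; "qd": joint speeds; "tau": joint torques, N m; "tcp_pos": TCP position; "tool_rot": TCP orientation; "force": force on the tool from outside, world axes, zero at the start; "ft_torque": the same for the moment, N m; "finger_gap": opening from 0.0 (shut) to 1.0 (fully open).
Only numpy, scipy, OpenCV 4.12 (cv2) and the standard library are available. Lean on these libraries where they do the work, as an engineer would, in place of code of your own. Each camera call takes 0.05 s, during which the arm holds its last target.

TASK

The gilded bear's wooden panel is being glued to the loose L-shaped bookend. First slide the bookend up to the fixed panel until the two upright boards are flush face to face with their ends level; then squeeze the self-closing clamp open, place its jaws around both boards together at one end, and let go so that it grips and holds them. Leave the clamp lying along the boards at bench height, do not tip the bookend, and do not disturb the mug, the tape roll or the gift box.

Things in the scene. Friction and masses are not known exactly. Their poses are not given: they have to be found in the camera images.
- bear: Seated gold bear, 135 mm high, behind an upright wooden panel 170 mm wide (y), 14 mm thick (x), 75 mm high; fixed. Origin: bench level, middle of the panel's FRONT face, which looks to -x, roughly to the robot. x points into the panel (back face at x = 14 mm; bear at x 14 to 93, y -36 to 36 mm), y along it (ends at y = -85 and 85 mm), z up.
- bookend: Loose L-shaped wooden bookend, 0.2 to 0.42 kg, 45 to 90 mm in front of the panel, askew. Origin: bench level, middle of the upright's BACK (glue) face; x points from it to the panel, y along it, z up. Upright: x -14 to 0, y -85 to 85, 75 mm high, as the panel. Foot on the bench: x -74 to -14, y -35 to 35, 16 mm thick. Home: its frame coincides with the bear's.
- clamp: Self-closing steel clamp (big crossed reverse tweezers), 185 mm long, 44 mm high, 0.14 kg, lying flat. Origin: underside, midway between its two upright squeeze plates; x to the jaws, y the squeezing direction, z up. Plates: x -17 to 17, full height, 64 mm over the outsides; squeezed to a firm stop at 46 mm (9 N rising to 14 N) they are parallel. Rear block, with the arms' hinges: x -93 to -73 mm.
- clamp_tip (a point): Midway between the tips of the clamp's jaws, 92 mm ahead of the clamp's origin, 22 mm above its underside. Jaws: x 60 to 92 mm in the clamp's frame, 44 mm high, 8 mm thick. Gap between them: 8 mm at rest, 43 mm squeezed (59 mm over the outsides). They take boards 28 mm thick in all, up to 30 mm deep from the tips, and press with about 6 N.
- jaw_left (a joint): Turn of the clamp arm whose squeeze plate is at +y (rad): 0 at rest (shut), 0.1125 fully squeezed (open), about 0.064 when gripping 28 mm.
- jaw_right (a joint): The same for the arm whose squeeze plate is at -y.
- mug: White ceramic mug, bystander: 76 mm across, 82 mm high, handle at its +y. Origin: centre of its underside.
- tape_roll: Yellow roll of tape lying flat, bystander: 96 mm across, 45 mm high. Origin: centre of its underside.
- gift_box: Paper-white gift box, bystander: 50 (x) by 90 (y) by 60 mm high. Origin: centre of its underside.
There are look-alikes about, which are no part of the job. What is meant by the bookend is not orange, and is the larger of those in its own colour.

How it is judged:
On the way, in this order (a step that is already met when the one before it is completed fails the run):
1. the bookend is flush against the panel (gap under 3 mm, askew under 0.04 rad) with its ends level within 8 mm (x of bookend in the frame of bear above -0.003 m and y of bookend in the frame of bear between -0.008 and 0.008 m and angle between the x axis of bookend and the x axis of bear, either way round below 0.04 rad), for 0.2 s.
2. the clamp's jaws, squeezed open, stand around both boards, their tips past one end of the boards (value of joint each of jaw_left, jaw_right above 0.08 rad and y of clamp_tip in the frame of bear between -0.078 and 0.078 m and x of clamp_tip in the frame of bear between -0.012 and 0.012 m), for 0.1 s.
At the end, for the whole second after the job is handed in: The bookend is flush against the panel (gap under 3 mm, askew under 0.04 rad), ends level within 8 mm; the released clamp grips both boards (over 2 N on each), tips at least 10 mm in from one end of the boards, clamp along the boards within 0.15 rad and less than 20 mm above the bench; all at rest (all of step 1 and contact force between clamp and bookend above 2 N and contact force between clamp and bear above 2 N and y of clamp_tip in the frame of bear between -0.075 and 0.075 m and x of clamp_tip in the frame of bear between -0.012 and 0.012 m and angle between the x axis of clamp and the y axis of bear, either way round below 0.15 rad and height (world z) of clamp below 0.02 m and linear speed of each of clamp, bookend below 0.02 m/s); the robot touches nothing.
It fails at once if the bookend is tipped by more than 0.35 rad (angle between bookend's own z axis and vertical above 0.35 rad).
It fails at once if the mug, tape roll or gift box is moved by more than 30 mm (distance of any of mug, tape_roll, gift_box from where it was at the start of the episode above 0.03 m).
It also fails if it takes over 72 s, if anything falls off the work surface, if the arm or the gripper's body presses on something with over 40 N, if the wrist force passes 120 N, or if a joint passes its speed limit or range.

## Working session

There is one attempt and no reset: what is moved stays moved. The work goes in short steps, Python scripts to look and compute and a tool call to move; the robot and the scene stay as the last step left them, time stands still between calls to the robot, and variables do not carry over. Pictures are saved under pics/ and viewed, and the job is handed in when it is done.

Besides the shell and the picture viewer there is one more tool, called after "Call:" as name(argument=value, ...) on one line, values as JSON. send_rows: Moves the arm, as the interface text tells. Its arguments: {"type":"object","properties":{"steps":{"type":"array","items":{"type":"array","items":{"type":"array","items":{"type":"number"}}}},"grip_force":{"type":"number"}},"required":["steps"]}

```bash
mkdir -p pics; ls; python3 - <<'E'
from station import manip
import cv2, numpy as np
np.set_printoptions(precision=4,suppress=True)
s=manip.sense(); print(s)
for n in ["scene","side","wrist"]:
    im=manip.snapshot(n); cv2.imwrite(f"pics/{n}0.png",im[:,:,::-1]); print(n,manip.camera_params(n))
E
```

```text
pics
{'t': 0.0, 'q': array([ 0.9375,  0.5285,  1.4339,  0.    ,  1.1814, -0.1785]), 'qd': array([-0.001 ,  0.0004, -0.0012,  0.0004,  0.0004, -0.0016]), 'tau': array([ -0.0008, -44.2356, -17.8019,  -0.0004,   0.0086,   0.    ]), 'tcp_pos': array([0.2741, 0.5609, 0.2303]), 'tool_rot': array([-0.3747,  0.6006,  0.3741,  0.5991]), 'force': array([-0.4934, -0.1425,  0.8081]), 'ft_torque': array([ 0.0291, -0.0281,  0.0186]), 'finger_gap': 1.0011531089842969}
scene {'fx': 454.2207688915421, 'fy': 454.2207688915421, 'cx': 250.85528783975613, 'cy': 189.32524968281112, 'T': array([[-0.4017,  0.6029, -0.6893,  1.2186],
       [ 0.9157,  0.2728, -0.2951,  0.2797],
       [ 0.0101, -0.7497, -0.6617,  0.6546],
       [ 0.    ,  0.    ,  0.    ,  1.    ]])}
side {'fx': 381.8079718887109, 'fy': 381.8079718887109, 'cx': 252.62121123286295, 'cy': 188.0233772575316, 'T': array([[-0.9593, -0.1692,  0.2259,  0.4123],
       [-0.2818,  0.6219, -0.7306,  0.6164],
       [-0.0169, -0.7646, -0.6443,  0.5472],
       [ 0.    ,  0.    ,  0.    ,  1.    ]])}
wrist {'fx': 309.59398127186864, 'fy': 309.59398127186864, 'cx': 257.7364002763963, 'cy': 192.74340217185545, 'tool_from_camera': array([[-0.0004, -0.2739,  0.9618, -0.1436],
       [-0.0006, -0.9618, -0.2739,  0.069 ],
       [ 1.    , -0.0007,  0.0002,  0.0007],
       [ 0.    ,  0.    ,  0.    ,  1.    ]])}
```

View pics/scene0.png

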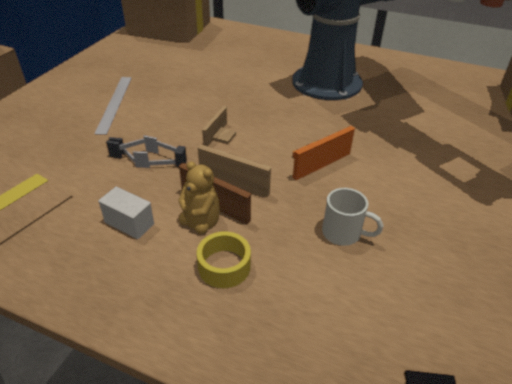

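View pics/side0.png

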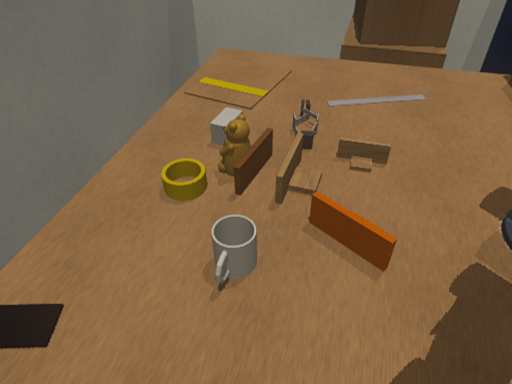

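View pics/wrist0.png

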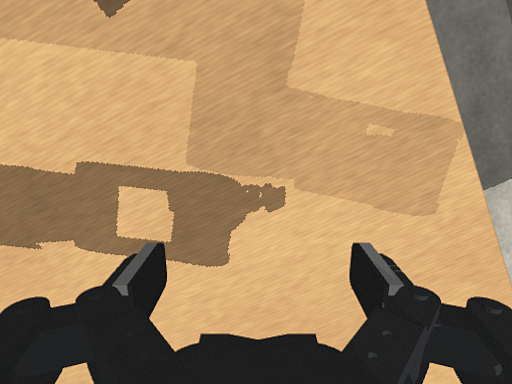

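```bash
python3 - <<'E'
import cv2
a=cv2.imread("pics/scene0.png")[100:260,90:290]; cv2.imwrite("pics/scene0z.png",cv2.resize(a,None,fx=3.7,fy=3.7,interpolation=cv2.INTER_CUBIC))
a=cv2.imread("pics/side0.png")[90:220,200:360]; cv2.imwrite("pics/side0z.png",cv2.resize(a,None,fx=4.5,fy=4.5,interpolation=cv2.INTER_CUBIC))
E
```

```text
(no output)
```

View pics/scene0z.png

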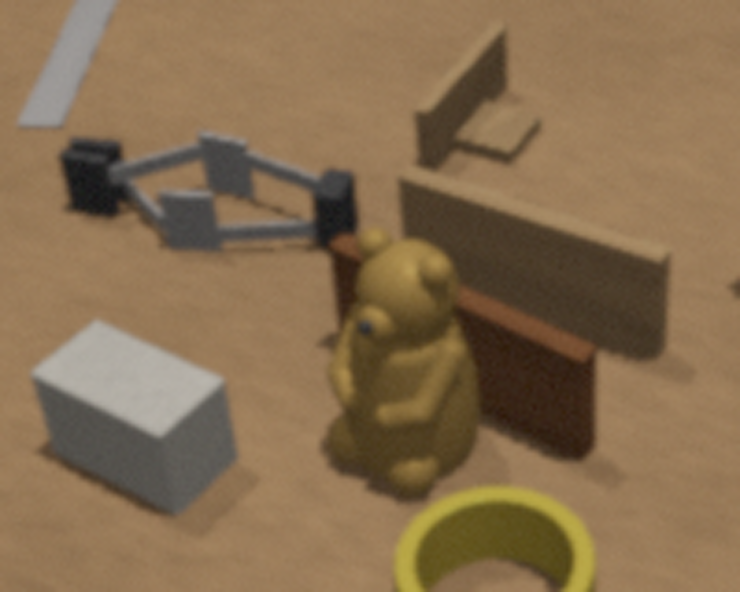

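View pics/side0z.png

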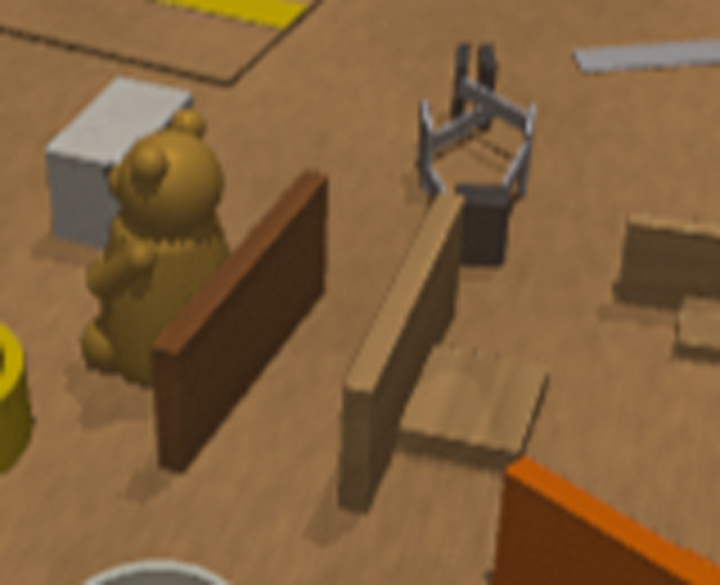

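```bash
cat > h.py <<'E'
import numpy as np, cv2
from station import manip
np.set_printoptions(precision=4,suppress=True)
def ray(n,u,v,z):
    c=manip.camera_params(n);T=c["T"]
    d=T[:3,:3]@np.array([(u-c["cx"])/c["fx"],(v-c["cy"])/c["fy"],1]);o=T[:3,3]
    return (o+d*(z-o[2])/d[2])
def proj(n,P):
    c=manip.camera_params(n);T=c["T"];p=T[:3,:3].T@(np.array(P)-T[:3,3])
    return np.array([c["fx"]*p[0]/p[2]+c["cx"],c["fy"]*p[1]/p[2]+c["cy"]])
def crop(src,dst,u0,v0,u1,v1,f):
    a=cv2.imread(src)[v0:v1,u0:u1];a=cv2.resize(a,None,fx=f,fy=f,interpolation=cv2.INTER_CUBIC)
    for u in range((u0+9)//10*10,u1,10):
        cv2.line(a,(int((u-u0+.5)*f),0),(int((u-u0+.5)*f),4),(0,0,255),1); cv2.putText(a,str(u),(int((u-u0+.5)*f)-10,14),0,.33,(0,0,255),1)
    for v in range((v0+9)//10*10,v1,10):
        cv2.line(a,(0,int((v-v0+.5)*f)),(4,int((v-v0+.5)*f)),(0,0,255),1); cv2.putText(a,str(v),(6,int((v-v0+.5)*f)+4),0,.33,(0,0,255),1)
    cv2.imwrite(dst,a)
E
python3 - <<'E'
from h import *
crop("pics/side0.png","pics/a1.png",230,122,325,202,8)
crop("pics/scene0.png","pics/a2.png",172,142,280,222,7)
crop("pics/scene0.png","pics/a3.png",100,130,195,175,8)
E
```

```text
(no output)
```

View pics/a1.png

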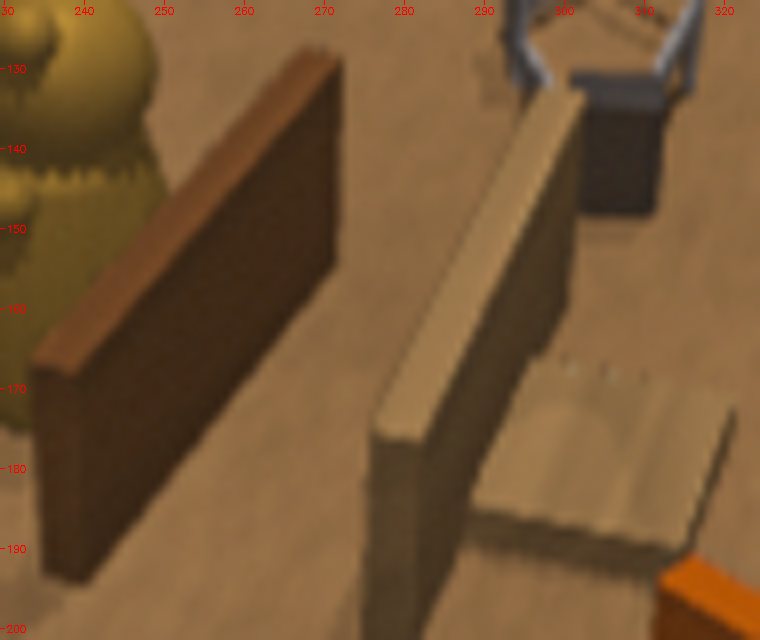

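View pics/a2.png

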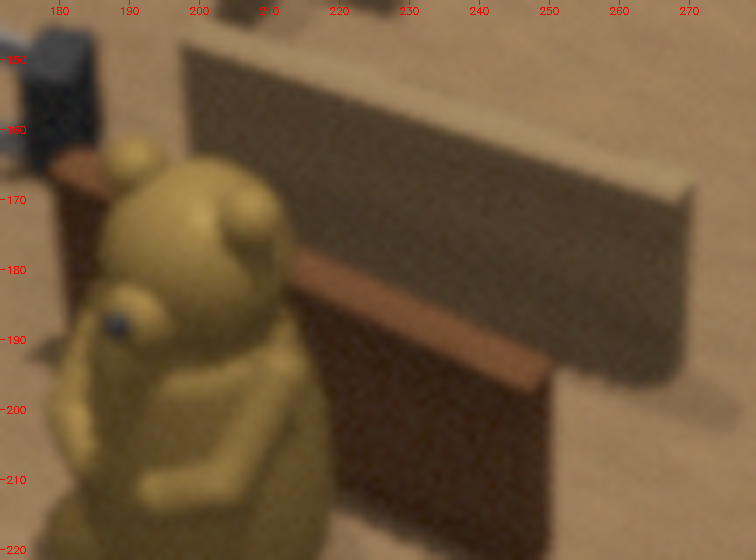

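View pics/a3.png

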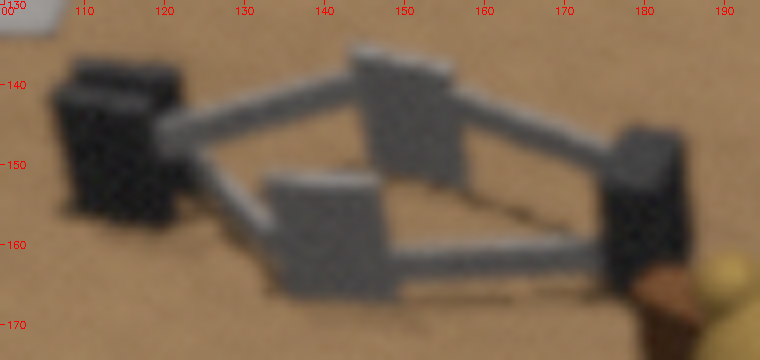

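```bash
python3 - <<'E'
from h import *
Z=.075
def show(t,n,L):
    P=[ray(n,u,v,z) for u,v,z in L]; print(t,n); print(np.array(P)); return P
P=show("panel nb nf ff fb, bottoms nf ff","side",[(234.5,166.5,Z),(239.5,168.5,Z),(272,128.5,Z),(267.5,127,Z),(239.5,194,0),(272,154,0)])
for a,b in((P[1],P[2]),(P[0],P[3]),(P[4],P[5])): d=b-a; print(np.linalg.norm(d),np.degrees(np.arctan2(d[1],d[0])))
P=show("panel rf rb lf lb","scene",[(250,193,Z),(247.5,197.5,Z),(180,162.5,Z)])
d=P[2]-P[0];print(np.linalg.norm(d),np.degrees(np.arctan2(d[1],d[0])))
P=show("book nb nf ff fb","side",[(276.5,175,Z),(282,176.5,Z),(302.5,132.5,Z),(296.5,131.5,Z)])
for a,b in((P[1],P[2]),(P[0],P[3])): d=b-a; print(np.linalg.norm(d),np.degrees(np.arctan2(d[1],d[0])))
P=show("book rb lb rf","scene",[(268,170.5,Z),(197.5,148,Z),(270.5,167,Z)])
d=P[1]-P[0];print(np.linalg.norm(d),np.degrees(np.arctan2(d[1],d[0])))
P=show("foot","side",[(321,172,.016),(315.5,190,.016),(288,185,.016)])
# clamp
P=show("clamp jaws tops; plate1 tops(nearrobot) ; plate2 ; block top","scene",[(107,141,.044),(119,142.5,.044),(109,137,.044),(122,138,.044),(144,135,.044),(156,138,.044),(133,151.5,.044),(146.5,151.5,.044),(177,150,.044),(183,152,.044),(185,146,.044),(178,145,.044)])
P=show("clamp block top near corners","side",[(301,131,.044),(312.5,131.5,.044),(302,148,0),(311,148,0)])
mk=show("mug rim L,R,T,B","scene",[(325.5,200,.082),(367,203,.082),(346,190,.082),(346,214,.082)])
mk=show("tape","scene",[(197,255,.045),(251,255,.045),(224,234,.045)])
mk=show("gift top","scene",[(102,200,.06),(116,187,.06),(150,203,.06),(134,217,.06)])
mk=show("orange","side",[(308,200,.075),(391,243,.075)])
E
```

```text
panel nb nf ff fb, bottoms nf ff side
[[ 0.6333  0.0247  0.075 ]
 [ 0.6212  0.0285  0.075 ]
 [ 0.5951 -0.1395  0.075 ]
 [ 0.607  -0.1433  0.075 ]
 [ 0.6261  0.0228  0.    ]
 [ 0.5947 -0.1426  0.    ]]
0.1699832437802048 -98.84789020592245
0.1700402148890019 -98.88404426558942
0.16842025823499043 -100.77042144557437
panel rf rb lf lb scene
[[ 0.6252  0.024   0.075 ]
 [ 0.6388  0.0248  0.075 ]
 [ 0.5985 -0.1455  0.075 ]]
0.17154499754882127 -98.95563115792744
book nb nf ff fb side
[[ 0.5432  0.0297  0.075 ]
 [ 0.5315  0.0315  0.075 ]
 [ 0.5227 -0.1404  0.075 ]
 [ 0.537  -0.1411  0.075 ]]
0.172076420791079 -92.93323204932494
0.17087051072641535 -92.09880510246593
book rb lb rf scene
[[ 0.5478  0.0297  0.075 ]
 [ 0.5393 -0.137   0.075 ]
 [ 0.5351  0.0301  0.075 ]]
0.1668734515752652 -92.9061914493517
foot side
[[ 0.4651 -0.0806  0.016 ]
 [ 0.467  -0.015   0.016 ]
 [ 0.5272 -0.016   0.016 ]]
clamp jaws tops; plate1 tops(nearrobot) ; plate2 ; block top scene
[[ 0.5651 -0.3612  0.044 ]
 [ 0.5586 -0.3327  0.044 ]
 [ 0.5502 -0.3668  0.044 ]
 [ 0.541  -0.3371  0.044 ]
 [ 0.5097 -0.2977  0.044 ]
 [ 0.5084 -0.2656  0.044 ]
 [ 0.5741 -0.2838  0.044 ]
 [ 0.5617 -0.2564  0.044 ]
 [ 0.5287 -0.1974  0.044 ]
 [ 0.5296 -0.1814  0.044 ]
 [ 0.508  -0.1887  0.044 ]
 [ 0.5112 -0.2051  0.044 ]]
clamp block top near corners side
[[ 0.5349 -0.196   0.044 ]
 [ 0.5071 -0.2009  0.044 ]
 [ 0.5278 -0.1878  0.    ]
 [ 0.5059 -0.1936  0.    ]]
mug rim L,R,T,B scene
[[0.5923 0.1629 0.082 ]
 [0.5686 0.2354 0.082 ]
 [0.549  0.1905 0.082 ]
 [0.613  0.2074 0.082 ]]
tape scene
[[ 0.7804 -0.0082  0.045 ]
 [ 0.7419  0.0776  0.045 ]
 [ 0.7165  0.0127  0.045 ]]
gift top scene
[[ 0.7452 -0.2332  0.06  ]
 [ 0.703  -0.2317  0.06  ]
 [ 0.7146 -0.1449  0.06  ]
 [ 0.7586 -0.1508  0.06  ]]
orange side
[[0.4696 0.087  0.075 ]
 [0.3215 0.1549 0.075 ]]
```

```bash
python3 - <<'E'
from h import *
from scipy.spatial.transform import Rotation as R
s=manip.sense(); M=R.from_quat(s["tool_rot"]).as_matrix(); print(M, np.degrees(np.arctan2(M[1,2],M[0,2])), np.degrees(s["q"]))
E
```

```text
[[-0.001  -0.8983  0.4393]
 [-0.0013  0.4393  0.8983]
 [-1.      0.0003 -0.0017]] 63.93955784646129 [ 53.7137  30.2681  82.1369   0.0017  67.692  -10.2264]
```

Call:
send_rows(steps=[[[0,0.209,-0.613,-0.03,0.41],[0,0.209,-0.613,-0.03,0.41],[0,0.209,-0.613,-0.03,0.41],[0,0.209,-0.613,-0.03,0.41],[0,0.209,-0.613,-0.03,0.41],[0,0.209,-0.613,-0.03,0.41],[0,0.209,-0.613,-0.03,0.41],[0,0.209,-0.613,-0.03,0.41]]])

```text
t: 1.15
tcp_pos: [0.4352, 0.0898, 0.2083]
tool_rot: [-0.489, 0.511, 0.489, 0.511]
force: [0.7, 0.4, -0.8]
finger_gap: 0.999
```

```bash
python3 - <<'E'
from h import *
for u,v in [(340,140),(388,146),(350,165),(371,168),(371,158),(350,157)]: print(ray("side",u,v,.05 if v<150 else .0))
E
```

```text
[ 0.4372 -0.1703  0.05  ]
[ 0.3283 -0.1732  0.05  ]
[ 0.4045 -0.1465  0.    ]
[ 0.356  -0.1474  0.    ]
[ 0.3582 -0.1884  0.    ]
[ 0.4076 -0.1795  0.    ]
```

Call:
send_rows(steps=[[[0,0.049,-0.142,-0.02,0],[0,0.049,-0.142,-0.02,0],[0,0.049,-0.142,-0.02,0],[0,0.049,-0.142,-0.02,0],[0,0.049,-0.142,-0.02,0]]])

```text
t: 1.78
tcp_pos: [0.4829, -0.0494, 0.1881]
tool_rot: [-0.488, 0.511, 0.489, 0.511]
force: [-0.2, -0.4, -0.6]
finger_gap: 0.996
```

```bash
cat >> h.py <<'E'
from scipy.spatial.transform import Rotation as R
def wcam():
    s=manip.sense(); c=manip.camera_params("wrist")
    T=np.eye(4);T[:3,:3]=R.from_quat(s["tool_rot"]).as_matrix();T[:3,3]=s["tcp_pos"]
    return s,c,T@c["tool_from_camera"]
def wsnap(name):
    s,c,T=wcam(); im=manip.snapshot("wrist"); cv2.imwrite(name,im[:,:,::-1]); np.save(name+".npy",T)
    return s
def wray(name,u,v,z):
    c=manip.camera_params("wrist");T=np.load(name+".npy")
    d=T[:3,:3]@np.array([(u-c["cx"])/c["fx"],(v-c["cy"])/c["fy"],1]);o=T[:3,3]
    return o+d*(z-o[2])/d[2]
def st():
    s=manip.sense();M=R.from_quat(s["tool_rot"]).as_matrix()
    print(s["t"],s["tcp_pos"],"yaw",np.degrees(np.arctan2(M[1,2],M[0,2])),"F",s["force"],"gap",s["finger_gap"],"q6",s["q"][5])
E
python3 - <<'E'
from h import *
st(); wsnap("pics/w1.png")
E
```

```text
1.775 [ 0.4829 -0.0494  0.1881] yaw 87.44228869491474 F [-0.1968 -0.4253 -0.5615] gap 0.9956997735247951 q6 -1.859295277343751
```

View pics/w1.png

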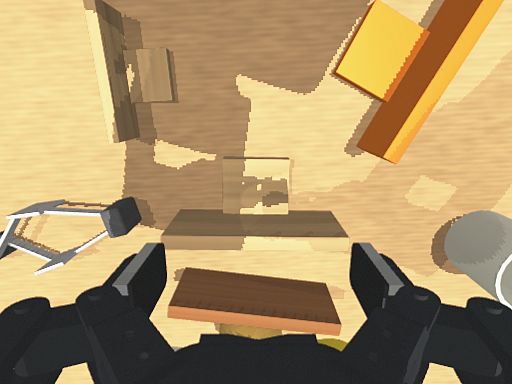

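```bash
python3 - <<'E'
from h import *
crop("pics/w1.png","pics/w1z.png",155,150,355,340,4)
E
```

```text
(no output)
```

View pics/w1z.png

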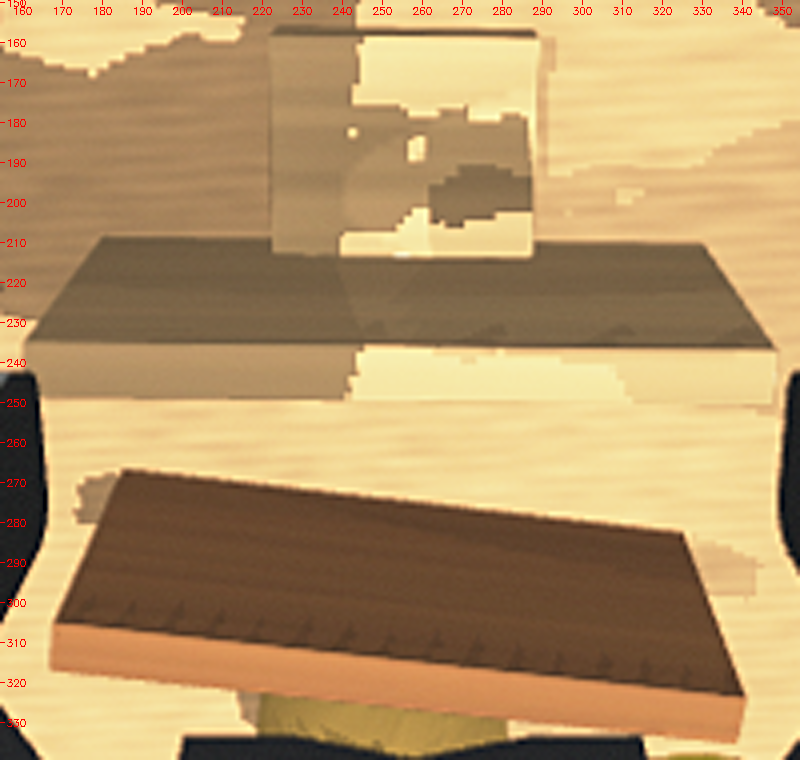

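```bash
python3 - <<'E'
from h import *
n="pics/w1.png"
def L(t,a,b,z):
    A=wray(n,*a,z);B=wray(n,*b,z);d=B-A;print(t,A,B,"mid",(A+B)/2,"len",np.linalg.norm(d),"ang",np.degrees(np.arctan2(d[1],d[0])));return A,B
L("book top front",(161.5,235),(348,236.5),.075)
L("book top back",(162,249),(349,251),.075)
L("book bot front",(180.5,208.5),(330,210.5),.0)
L("foot far",(223,158),(288,158),.016)
L("foot near",(222,213),(287.5,213.5),.016)
L("panel top front",(168.5,305),(341,323),.075)
L("panel top back",(167.5,316.5),(339,334.5),.075)
L("panel bot front",(185.5,266.5),(325.5,282.5),0)
L("block top?",(108,208),(135,197),.044)
E
```

```text
book top front [ 0.5225 -0.1369  0.075 ] [0.5316 0.0302 0.075 ] mid [ 0.527  -0.0533  0.075 ] len 0.16737816296755423 ang 86.88402521381308
book top back [ 0.5362 -0.1382  0.075 ] [0.5459 0.0316 0.075 ] mid [ 0.5411 -0.0533  0.075 ] len 0.17014297159381786 ang 86.70733739806035
book bot front [ 0.5228 -0.1378  0.    ] [0.5329 0.031  0.    ] mid [ 0.5279 -0.0534  0.    ] len 0.1691369691660393 ang 86.57917074272173
foot far [ 0.4651 -0.0836  0.016 ] [ 0.4681 -0.0169  0.016 ] mid [ 0.4666 -0.0503  0.016 ] len 0.06678996911573373 ang 87.39846073413582
foot near [ 0.5247 -0.0892  0.016 ] [ 0.5285 -0.0186  0.016 ] mid [ 0.5266 -0.0539  0.016 ] len 0.0707723017608053 ang 86.92415029109189
panel top front [ 0.5951 -0.1396  0.075 ] [0.6232 0.0265 0.075 ] mid [ 0.6092 -0.0566  0.075 ] len 0.16849742673355175 ang 80.40723374726679
panel top back [ 0.608  -0.1422  0.075 ] [0.6366 0.0249 0.075 ] mid [ 0.6223 -0.0587  0.075 ] len 0.1695436265166674 ang 80.2799481798123
panel bot front [ 0.5958 -0.1401  0.    ] [0.6252 0.0272 0.    ] mid [ 0.6105 -0.0565  0.    ] len 0.16992537294652818 ang 80.05632009989208
block top? [ 0.5047 -0.1965  0.044 ] [ 0.4947 -0.1684  0.044 ] mid [ 0.4997 -0.1824  0.044 ] len 0.029841796788058313 ang 109.51978047054105
```

Call:
send_rows(steps=[[[0,-0.0035,-0.001,-0.05,-0.011],[0,-0.0035,-0.001,-0.1,-0.011],[0,-0.0035,-0.001,-0.15,-0.011],[0,-0.0035,-0.001,-0.17,-0.011],[0,-0.0035,-0.001,-0.18,-0.011],[0,-0.0035,-0.001,-0.18,-0.011]]])

```text
t: 2.58
tcp_pos: [0.4802, -0.0504, 0.0084]
tool_rot: [-0.486, 0.513, 0.486, 0.513]
force: [-0.2, 0.6, 1.2]
finger_gap: 0.998
```

```bash
python3 - <<'E'
from h import *
st(); wsnap("pics/w2.png"); im=manip.snapshot("side"); cv2.imwrite("pics/s2.png",im[:,:,::-1]); crop("pics/s2.png","pics/s2z.png",230,110,390,220,5)
E
```

```text
2.575 [ 0.4802 -0.0504  0.0084] yaw 86.88099163559441 F [-0.1683  0.6003  1.2332] gap 0.9984514862826623 q6 -1.8530927294345299
```

View pics/w2.png

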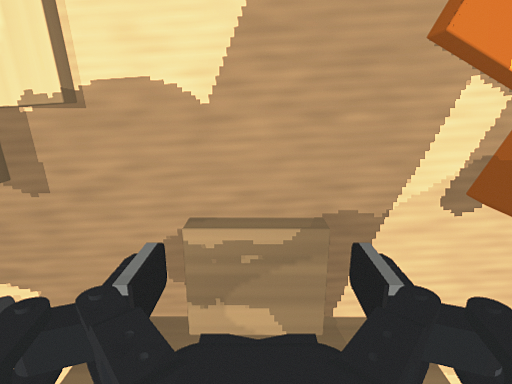

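View pics/s2z.png

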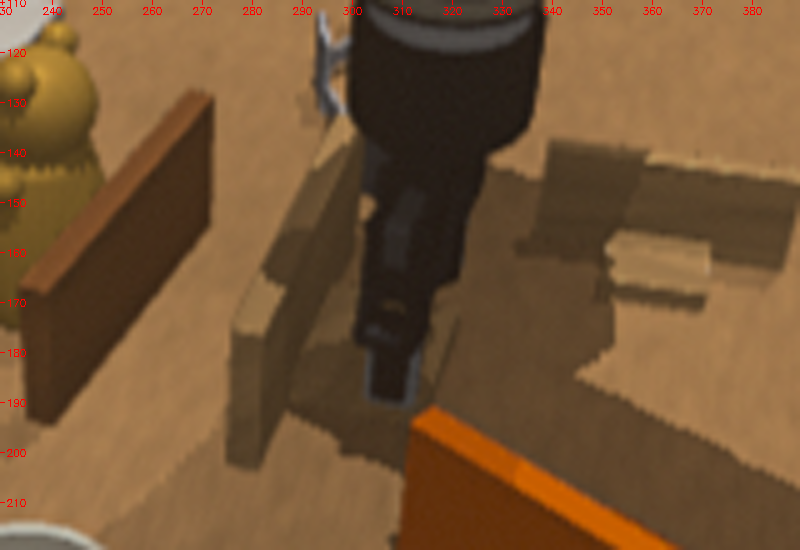

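```bash
python3 - <<'E'
from h import *
for z in (0,.01,.02,.03): print(z,proj("side",[.48,-.0504+.0425,z]),proj("side",[.48,-.0504+.055,z]))
E
```

```text
0 [308.3069 196.6769] [307.2806 200.4163]
0.01 [308.667  193.1745] [307.6366 196.9042]
0.02 [309.0328 189.6165] [307.9983 193.3357]
0.03 [309.4044 186.0016] [308.3659 189.7093]
```

Call:
send_rows(steps=[[[0,0,0,-0.007,0],[0,0,0,-0.014,0],[0,0,0,-0.014,0]]])

```text
t: 3.05
tcp_pos: [0.4799, -0.0512, -0.0061]
tool_rot: [-0.486, 0.514, 0.486, 0.514]
force: [-0.7, -0.7, -0.0]
finger_gap: 1.003
```

Call:
send_rows(steps=[[[0.3,0,0,0,0],[0.3,0,0,0,0],[0.3,0,0,0,0],[0.3,0,0,0,0],[0.3,0,0,0,0]]], grip_force=25)

```text
t: 3.68
tcp_pos: [0.4802, -0.0513, -0.0056]
tool_rot: [-0.486, 0.514, 0.486, 0.514]
force: [-0.3, -1.6, 1.3]
finger_gap: 0.805
```

```bash
python3 - <<'E'
from h import *
st(); wsnap("pics/w3.png")
E
```

```text
3.675 [ 0.4802 -0.0513 -0.0056] yaw 86.80002882052004 F [-0.2584 -1.5917  1.3203] gap 0.8054393427063962 q6 -1.8531403468472225
```

View pics/w3.png

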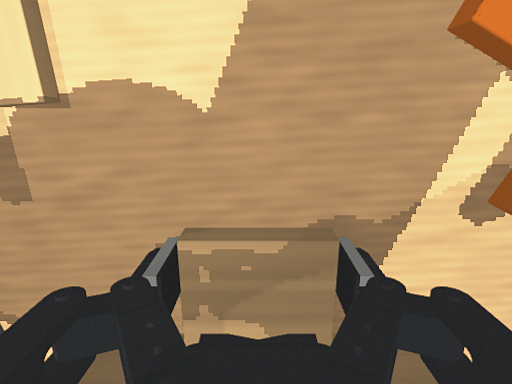

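Call:
send_rows(steps=[[[0.3,0.007,0.001,0,-0.016],[0.3,0.014,0.002,0,-0.032],[0.3,0.021,0.003,0,-0.048],[0.3,0.028,0.004,0,-0.064],[0.3,0.035,0.005,0,-0.08],[0.3,0.042,0.006,0,-0.096],[0.3,0.049,0.007,0,-0.112],[0.3,0.0545,0.0073,0,-0.112]]], grip_force=25)

```text
t: 4.72
tcp_pos: [0.5329, -0.0432, -0.0056]
tool_rot: [-0.455, 0.541, 0.458, 0.539]
force: [-5.7, -0.8, 7.6]
finger_gap: 0.812
```

```bash
python3 - <<'E'
from h import *
st()
for n in("side","scene"):
    im=manip.snapshot(n); cv2.imwrite(f"pics/{n}4.png",im[:,:,::-1])
crop("pics/side4.png","pics/s4z.png",230,115,330,205,7);crop("pics/scene4.png","pics/c4z.png",165,140,265,230,6)
E
```

```text
4.725 [ 0.5329 -0.0432 -0.0056] yaw 80.39967055458668 F [-5.6887 -0.8159  7.58  ] gap 0.8117676485940261 q6 -1.692560070438154
```

View pics/s4z.png

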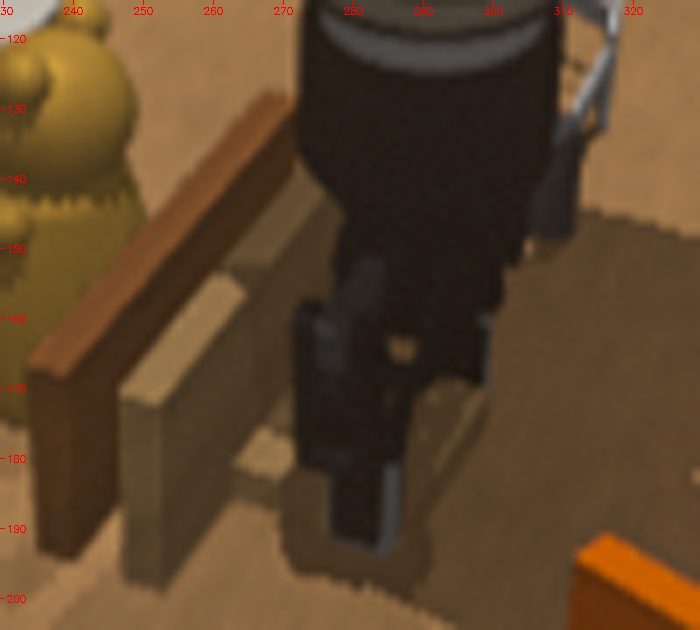

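View pics/c4z.png

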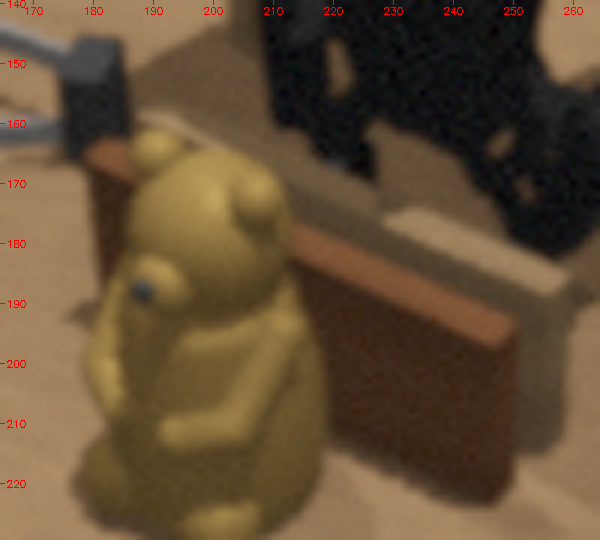

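```bash
cat >> h.py <<'E'
def inb(n,u,v,z,o,yaw):
    p=ray(n,u,v,z)[:2]-np.array(o); c,s=np.cos(yaw),np.sin(yaw); return np.array([[c,s],[-s,c]])@p*1000
E
python3 - <<'E'
from h import *
# bear frame by side cam: origin
a=ray("side",239.5,168.5,.075);b=ray("side",272,128.5,.075);o=(a+b)[:2]/2;y=np.radians(-8.9);print(o)
for p in [(239.5,168.5),(247,170),(253,171.5)]: print("side",inb("side",*p,.075,o,y))
a=ray("scene",250,193,.075);b=ray("scene",180,162.5,.075);o=(a+b)[:2]/2
for p in [(250,193),(256.5,189),(259,185.5),(188,159.5)]: print("scene",inb("scene",*p,.075,o,y))
E
```

```text
[ 0.6082 -0.0555]
side [-0.0773 84.9916]
side [-16.3083  83.2833]
side [-29.5891  82.8293]
scene [ 0.0833 85.7725]
scene [-16.5282  90.0275]
scene [-27.9379  88.6284]
scene [-17.0612 -78.3351]
```

Call:
send_rows(steps=[[[0.3,0.004,-0.0007,0,0],[0.3,0.008,-0.0013,0,0],[0.3,0.012,-0.002,0,0],[0.3,0.015,-0.0025,0,0],[0.3,0.017,-0.0028,0,0],[0.3,0.0185,-0.003,0,0],[0.3,0.0185,-0.003,0,0]]])

```text
t: 5.7
tcp_pos: [0.5491, -0.0457, -0.0056]
tool_rot: [-0.454, 0.542, 0.459, 0.538]
force: [-8.1, 0.5, 10.2]
finger_gap: 0.814
```

Call:
send_rows(steps=[[[0.3,0.001,-0.0002,0,0],[0.3,0.002,-0.0003,0,0],[0.3,0.003,-0.0005,0,0],[0.3,0.003,-0.0005,0,0]]])

```text
t: 6.2
tcp_pos: [0.5494, -0.0456, -0.0056]
tool_rot: [-0.452, 0.543, 0.46, 0.537]
force: [-13.6, -0.0, 13.7]
finger_gap: 0.813
```

```bash
python3 - <<'E'
from h import *
st()
for n in("side","scene"):
    im=manip.snapshot(n); cv2.imwrite(f"pics/{n}5.png",im[:,:,::-1])
crop("pics/side5.png","pics/s5z.png",225,115,325,205,7);crop("pics/scene5.png","pics/c5z.png",165,140,265,230,6)
E
```

```text
6.2 [ 0.5494 -0.0456 -0.0056] yaw 80.34737261488345 F [-13.5855  -0.0146  13.7393] gap 0.8133895222350127 q6 -1.6870189859250313
```

View pics/s5z.png

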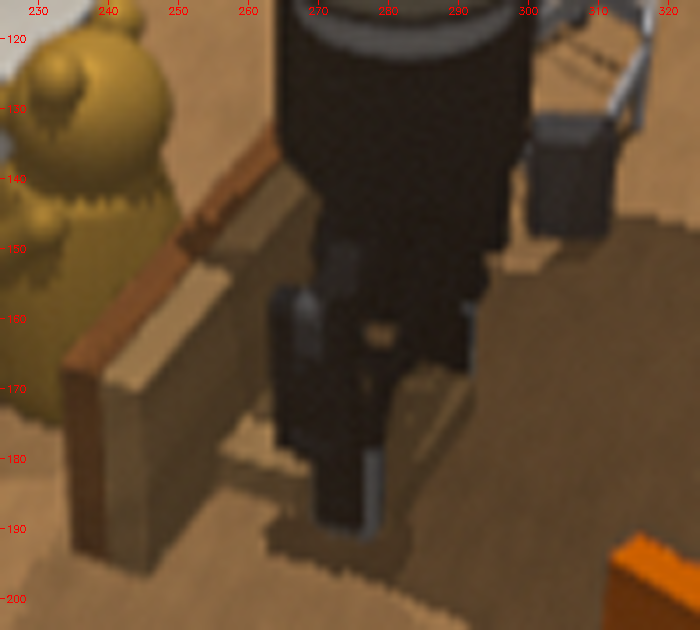

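View pics/c5z.png

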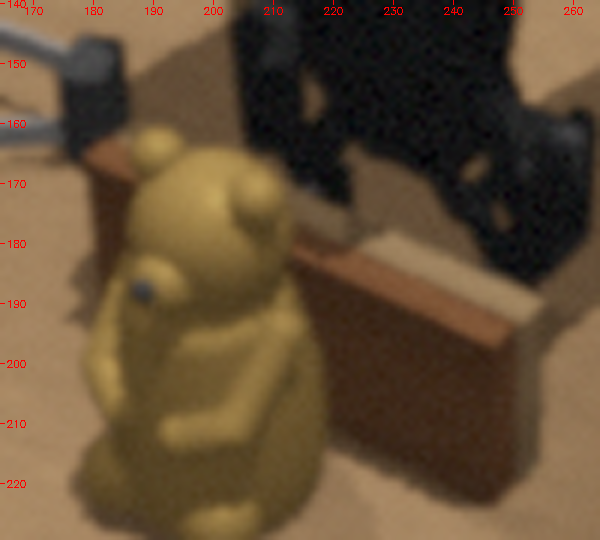

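```bash
python3 - <<'E'
from h import *
y=np.radians(-8.9)
a=ray("side",239.5,168.5,.075);b=ray("side",272,128.5,.075);o=(a+b)[:2]/2
for p in [(234,166.5),(239.5,168.5),(245.2,170)]: print("side",inb("side",*p,.075,o,y))
for p in [(234.5,193),(239.5,194.5),(246,196.5)]: print("side bot",inb("side",*p,.0,o,y))
a=ray("scene",250,193,.075);b=ray("scene",180,162.5,.075);o=(a+b)[:2]/2
for p in [(247.5,197.5),(250,193),(254.5,189.7)]: print("scene",inb("scene",*p,.075,o,y))
E
```

```text
side [13.3569 83.523 ]
side [-0.0773 84.9916]
side [-12.9601  84.7745]
side bot [17.1589 81.6755]
side bot [ 4.8846 81.6533]
side bot [-10.965   81.7721]
scene [13.3927 88.6943]
scene [ 0.0833 85.7725]
scene [-12.6854  87.8862]
```

Call:
send_rows(steps=[[[0.3,-0.003,0.0005,0,0],[0.3,-0.003,0.0005,0,0],[0,-0.003,0.0005,0,0],[0,-0.003,0.0005,0,0],[0,-0.003,0.0005,0,0],[0,-0.003,0.0005,0,0]]])

```text
t: 7.05
tcp_pos: [0.5537, -0.047, -0.0057]
tool_rot: [-0.457, 0.54, 0.456, 0.54]
force: [0.4, 0.5, -0.8]
finger_gap: 0.997
```

Call:
send_rows(steps=[[[0,0,0,0.02,0],[0,0,0,0.04,0],[0,0,0,0.08,0],[0,-0.01,-0.03,0.13,0],[0,-0.02,-0.06,0.17,0],[0,-0.04,-0.1,0.19,0],[0,-0.06,-0.15,0.19,0],[0,-0.06,-0.15,0.19,0]]])

```text
t: 8.05
tcp_pos: [0.4926, -0.2004, 0.1849]
tool_rot: [-0.456, 0.541, 0.454, 0.541]
force: [0.0, -0.4, 0.3]
finger_gap: 0.997
```

```bash
python3 - <<'E'
from h import *
st(); wsnap("pics/w6.png")
for n in("scene",):
    im=manip.snapshot(n); cv2.imwrite(f"pics/{n}6.png",im[:,:,::-1])
E
```

```text
8.05 [ 0.4926 -0.2004  0.1849] yaw 80.08313062475263 F [ 0.0113 -0.3675  0.291 ] gap 0.9973709560565086 q6 -1.9935137591898133
```

View pics/w6.png

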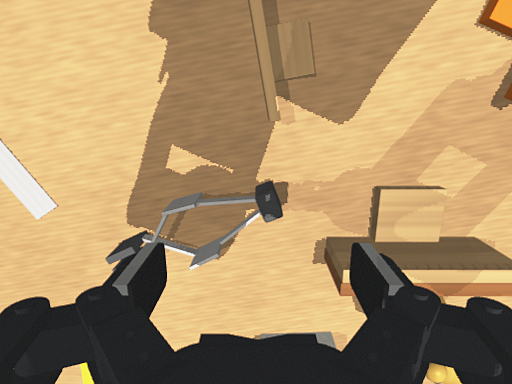

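View pics/scene6.png

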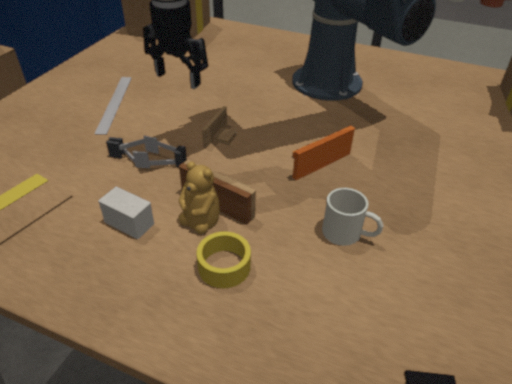

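```bash
python3 - <<'E'
from h import *
crop("pics/w6.png","pics/w6z.png",100,170,300,275,4)
crop("pics/w6.png","pics/w6y.png",310,175,512,310,3.7)
E
```

```text
(no output)
```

View pics/w6z.png

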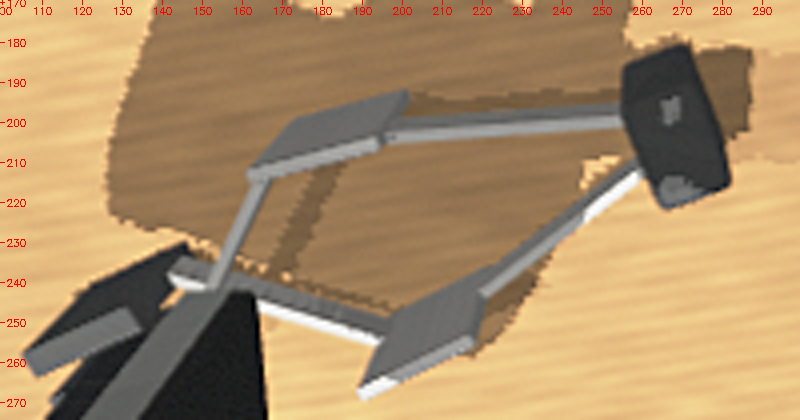

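View pics/w6y.png

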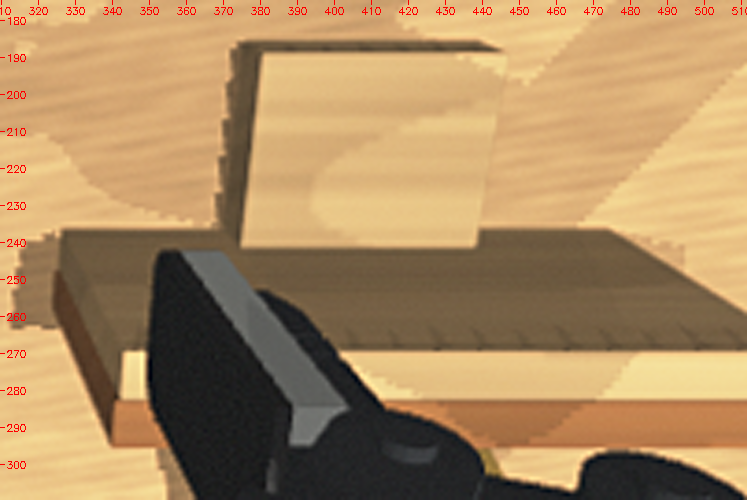

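```bash
python3 - <<'E'
from h import *
n="pics/w6.png"
def L(t,a,b,z):
    A=wray(n,*a,z);B=wray(n,*b,z);d=B-A;print(t,A[:2],B[:2],"mid",((A+B)/2)[:2],"len",np.linalg.norm(d),"ang",np.degrees(np.arctan2(d[1],d[0])));return (A+B)/2
m1=L("plate1",(163,214),(195,205),.044)
m2=L("plate2",(190,267),(218,255),.044)
print((m1+m2)/2, np.linalg.norm(m1-m2), np.degrees(np.arctan2(*(m2-m1)[:2][::-1])))
# block top centre approx visible top face
for p in [(261,212),(266,220),(280,215),(277,209),(273,187),(262,183)]: print(wray(n,*p,.044)[:2])
print("joint end",wray(n,340.5,282.5,.075)[:2],"bookend front end",wray(n,342,269.5,.075)[:2],"panel back end",wray(n,339.5,295,.075)[:2])
E
```

```text
plate1 [ 0.5102 -0.2968] [ 0.5066 -0.264 ] mid [ 0.5084 -0.2804] len 0.03304856314832806 ang 96.2972604396248
plate2 [ 0.571  -0.2843] [ 0.5627 -0.2532] mid [ 0.5669 -0.2687] len 0.03224223112688385 ang 105.02765966985223
[ 0.5376 -0.2746  0.044 ] 0.05958973744804636 11.304724897305293
[ 0.5247 -0.2023]
[ 0.5337 -0.1989]
[ 0.5309 -0.1846]
[ 0.5243 -0.1865]
[ 0.5018 -0.1868]
[ 0.4962 -0.1965]
joint end [ 0.5948 -0.1398] bookend front end [ 0.5816 -0.1371] panel back end [ 0.6079 -0.1421]
```

Call:
send_rows(steps=[[[0,0.006,-0.009,0,-0.18],[0,0.012,-0.018,0,-0.36],[0,0.018,-0.027,0,-0.54],[0,0.024,-0.036,0,-0.72],[0,0.03,-0.045,0,-0.9],[0,0.036,-0.054,0,-1.08],[0,0.042,-0.063,0,-1.26],[0,0.045,-0.074,0,-1.44]]])

```text
t: 9.15
tcp_pos: [0.5391, -0.2691, 0.1837]
tool_rot: [0.015, 0.707, -0.014, 0.707]
force: [-0.3, -0.5, 0.1]
finger_gap: 0.996
```

Call:
send_rows(steps=[[[0,0,0,0,-0.18],[0,0,0,0,-0.36],[0,0,0,0,-0.54],[0,0,0,0,-0.72],[0,0,0,0,-0.9],[0,0,0,0,-1.08],[0,0,0,0,-1.26],[0,0,0,0,-1.44]]])

```text
t: 10.15
tcp_pos: [0.5387, -0.2688, 0.1837]
tool_rot: [0.477, 0.523, -0.477, 0.522]
force: [-0.3, -0.2, -0.1]
finger_gap: 1.005
```

Call:
send_rows(steps=[[[0,0,0,0,-0.18],[0,0,0,0,-0.36],[0,0,0,0,-0.54],[0,0,0,0,-0.72],[0,0,0,0,-0.9],[0,0,0,0,-1.08],[0,0,0,0,-1.26],[0,0,0,0,-1.44]]])

```text
t: 11.15
tcp_pos: [0.5387, -0.2688, 0.1837]
tool_rot: [-0.703, -0.078, 0.703, -0.078]
force: [-0.0, 0.3, -0.5]
finger_gap: 0.996
```

```bash
python3 - <<'E'
from h import *
st(); wsnap("pics/w7.png")
E
```

```text
11.15 [ 0.5387 -0.2688  0.1837] yaw -167.33079361755 F [-0.0108  0.3302 -0.4923] gap 0.9962731892478326 q6 2.2717913396605756
```

View pics/w7.png

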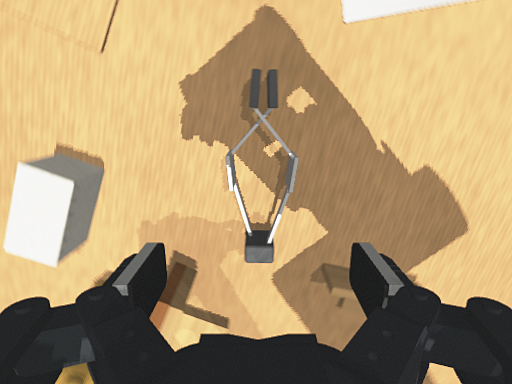

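```bash
python3 - <<'E'
from h import *
crop("pics/w7.png","pics/w7z.png",215,60,315,270,3.0)
E
```

```text
(no output)
```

View pics/w7z.png

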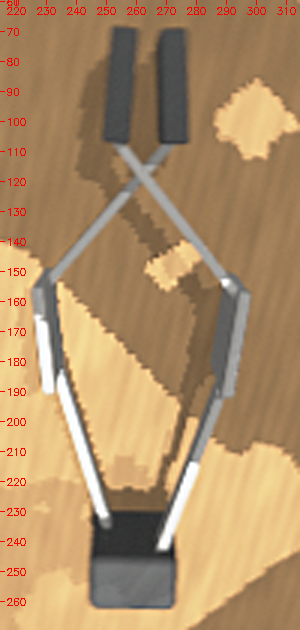

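```bash
python3 - <<'E'
from h import *
n="pics/w7.png"
w=lambda u,v:wray(n,u,v,.044)[:2]
pl=[w(226.5,156),w(230.5,190),w(297,157),w(293,191)]
o=sum(pl)/4; print("plates",np.array(pl),o)
jt=(w(254.5,69)+w(273,69))/2; jb=(w(251.5,107)+w(271,107))/2; bk=(w(245,261)+w(273,261))/2; bf=(w(245,246)+w(273,246))/2
print("tip",jt,"jawback",jb,"blockrear",bk,bf)
for a in(jt,jb,bk,bf): print(np.linalg.norm(a-o))
d=jt-bk; print("yaw",np.degrees(np.arctan2(d[1],d[0])), np.linalg.norm(d)); 
e=(pl[0]+pl[1]-pl[2]-pl[3])/2;print("width",np.linalg.norm(e),np.degrees(np.arctan2(e[1],e[0])), (jt+bk)/2)
E
```

```text
plates [[ 0.5727 -0.2852]
 [ 0.5627 -0.2542]
 [ 0.5091 -0.2985]
 [ 0.5046 -0.2662]] [ 0.5373 -0.276 ]
tip [ 0.556  -0.3655] jawback [ 0.5511 -0.3346] blockrear [ 0.5199 -0.1871] [ 0.5236 -0.2034]
0.0914381258719788
0.06016332113852631
0.09057714600663462
0.07392458970431033
yaw -78.57747563057525 0.1820117300411343
width 0.06212982134288815 11.7513823716739 [ 0.5379 -0.2763]
```

Call:
send_rows(steps=[[[0,-0.001,-0.007,-0.05,-0.02],[0,-0.001,-0.007,-0.1,-0.02],[0,-0.001,-0.007,-0.14,-0.02],[0,-0.001,-0.007,-0.165,-0.02],[0,-0.001,-0.007,-0.178,-0.02],[0,-0.001,-0.007,-0.178,-0.02],[0,-0.001,-0.007,-0.178,-0.02]]])

```text
t: 12.08
tcp_pos: [0.5381, -0.2782, 0.0074]
tool_rot: [0.704, 0.072, -0.703, 0.073]
force: [-0.7, -0.7, -0.8]
finger_gap: 0.998
```

Call:
send_rows(steps=[[[0.55,0,0,0,0],[0.55,0,0,0,0],[0.55,0,0,0,0],[0.55,0,0,0,0],[0.55,0,0,0,0],[0.55,0,0,0,0],[0.55,0,0,0,0],[0.55,0,0,0,0]]], grip_force=40)

```text
t: 13.08
tcp_pos: [0.5399, -0.2807, 0.0105]
tool_rot: [0.705, 0.07, -0.701, 0.075]
force: [-0.2, -1.8, 15.0]
finger_gap: 0.518
```

```bash
python3 - <<'E'
from h import *
st(); wsnap("pics/w8.png")
E
```

```text
13.075 [ 0.5399 -0.2807  0.0105] yaw -168.1822888561875 F [-0.1667 -1.8424 15.0419] gap 0.5181753055319449 q6 2.2740012741932176
```

View pics/w8.png

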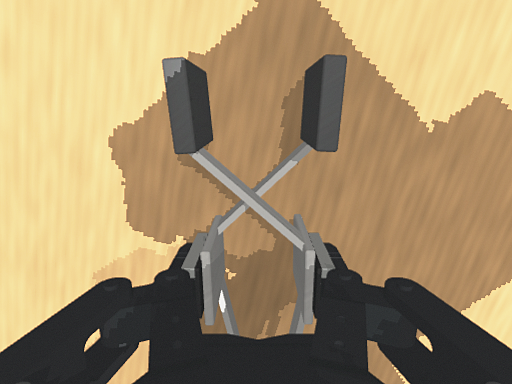

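Call:
send_rows(steps=[[[0.55,0,0,0.02,0],[0.55,0,0,0.05,0],[0.55,0,0,0.08,0],[0.55,0,0,0.1,0],[0.55,0,0,0.1,0]]], grip_force=40)

```text
t: 13.75
tcp_pos: [0.5381, -0.2785, 0.1086]
tool_rot: [0.705, 0.071, -0.702, 0.073]
force: [-0.3, -0.4, -0.2]
finger_gap: 0.516
```

```bash
python3 - <<'E'
from h import *
st(); wsnap("pics/w9.png"); im=manip.snapshot("side"); cv2.imwrite("pics/side9.png",im[:,:,::-1]);crop("pics/side9.png","pics/s9z.png",240,40,400,160,5)
E
```

```text
13.75 [ 0.5381 -0.2785  0.1086] yaw -168.27618957234873 F [-0.2913 -0.3713 -0.2235] gap 0.5158588235773918 q6 2.2749766917954317
```

View pics/w9.png

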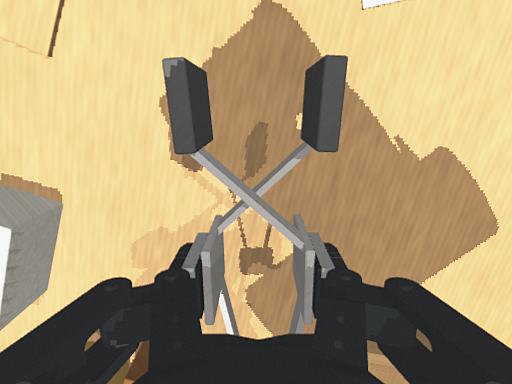

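View pics/s9z.png

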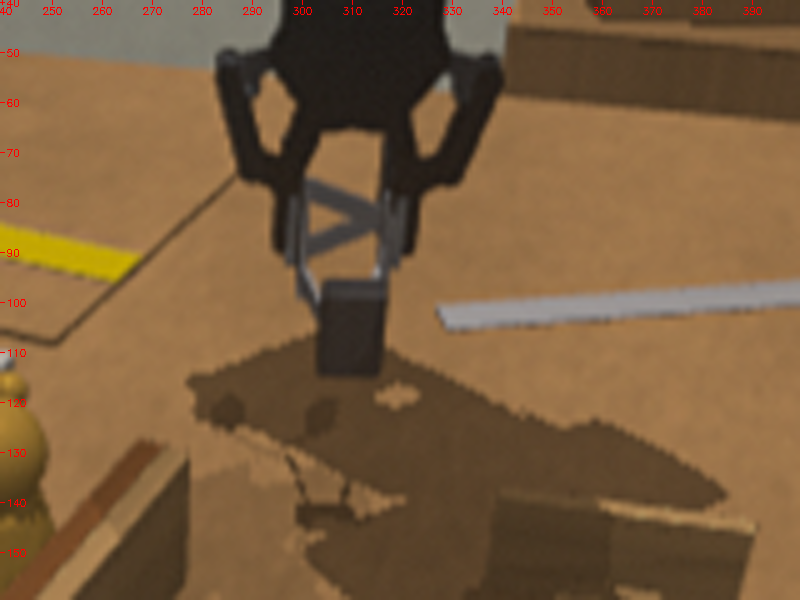

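```bash
python3 - <<'E'
from h import *
s=manip.sense(); n="pics/w9.png"; z=s["tcp_pos"][2]-.0105+.044
w=lambda u,v:wray(n,u,v,z)[:2]
M=R.from_quat(s["tool_rot"]).as_matrix()
lt,rt,lb,rb=w(163,60),w(346,56.5),w(176,153.5),w(337,152)
print(np.linalg.norm(lt-rt),np.linalg.norm(lb-rb),np.linalg.norm(lt-lb))
for p in((lt+rt)/2,(lb+rb)/2):
    d=M.T@np.append(p-s["tcp_pos"][:2],0); print("tool y,z",d[1:]*1000)
d=(lt+rt-lb-rb);e=rt-lt
print("yaw",np.degrees(np.arctan2(d[1],d[0])),np.degrees(np.arctan2(e[1],e[0])))
E
```

```text
0.061648446301166115 0.05871655132349017 0.031729475851141276
tool y,z [85.1749 -2.9453]
tool y,z [53.2736 -2.2961]
yaw -77.1142931321077 -167.32241110026695
```

Call:
send_rows(steps=[[[0.55,0,0,0,0.18],[0.55,0.005,0,0,0.36],[0.55,0.01,0,0,0.54],[0.55,0.015,0,0,0.72],[0.55,0.02,0,0,0.9],[0.55,0.025,0,0,1.08],[0.55,0.03,0,0,1.26],[0.55,0.035,0,0,1.44]]])

```text
t: 14.85
tcp_pos: [0.5713, -0.2772, 0.1045]
tool_rot: [0.48, 0.521, -0.48, 0.518]
force: [0.2, -0.4, -1.3]
finger_gap: 0.514
```

Call:
send_rows(steps=[[[0.55,0,0,0,0.18],[0.55,0,0,0,0.36],[0.55,0,0,0,0.54],[0.55,0,0,0,0.72],[0.55,0,0,0,0.9],[0.55,0,0,0,1.08],[0.55,0.003,0.01,0,1.26],[0.55,0.006,0.02,0,1.32]]])

```text
t: 15.85
tcp_pos: [0.5771, -0.2571, 0.1045]
tool_rot: [0.062, 0.706, -0.061, 0.703]
force: [0.1, 1.1, -1.4]
finger_gap: 0.516
```

```bash
python3 - <<'E'
from h import *
st(); wsnap("pics/w10.png")
E
```

```text
15.85 [ 0.5771 -0.2571  0.1045] yaw -10.024680679175447 F [ 0.0671  1.1208 -1.392 ] gap 0.5163020073340294 q6 -0.42093764444772946
```

View pics/w10.png

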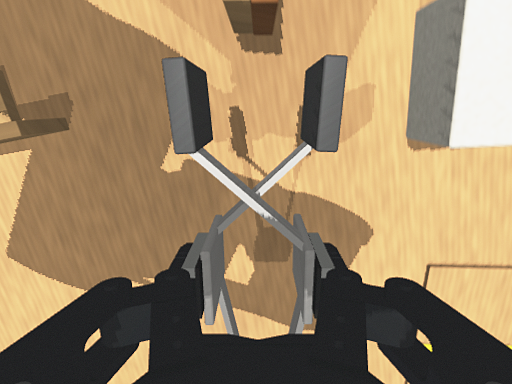

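Call:
send_rows(steps=[[[0.55,0,0,-0.03,0],[0.55,0,0,-0.06,0],[0.55,0,0,-0.08,0],[0.55,0,0,-0.088,0],[0.55,0,0,-0.091,0],[0.55,0,0,-0.091,0]]])

```text
t: 16.65
tcp_pos: [0.5787, -0.2583, 0.0159]
tool_rot: [0.062, 0.704, -0.063, 0.705]
force: [0.2, 0.2, -1.5]
finger_gap: 0.514
```

```bash
python3 - <<'E'
from h import *
st(); wsnap("pics/w11.png"); crop("pics/w11.png","pics/w11z.png",150,0,360,170,3.7)
im=manip.snapshot("scene"); cv2.imwrite("pics/scene11.png",im[:,:,::-1]);crop("pics/scene11.png","pics/c11z.png",80,100,220,220,5)
E
```

```text
16.65 [ 0.5787 -0.2583  0.0159] yaw -10.15097764728792 F [ 0.2191  0.2043 -1.5409] gap 0.5138610625043288 q6 -0.41871578101972173
```

View pics/w11z.png

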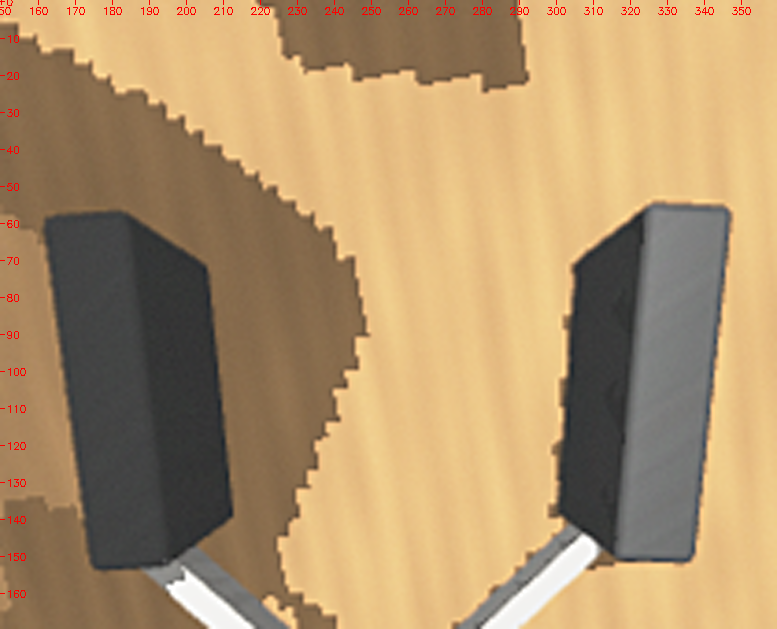

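View pics/c11z.png

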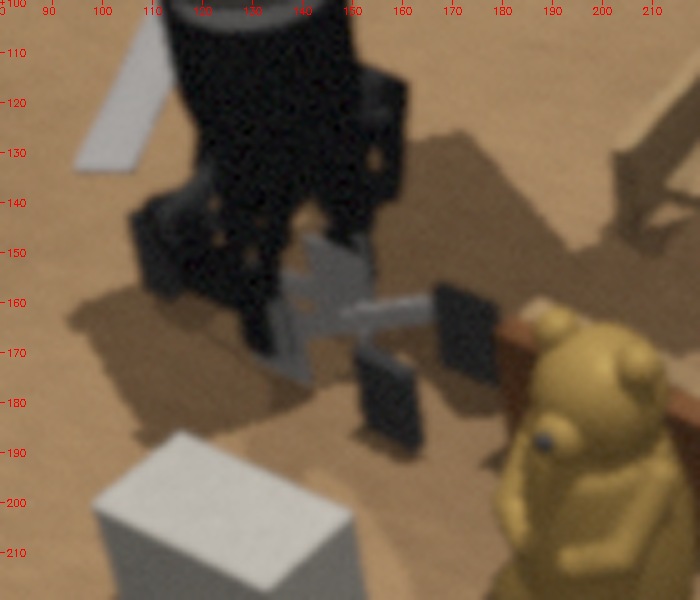

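```bash
python3 - <<'E'
from h import *
s=manip.sense(); n="pics/w11.png"
end=np.array([.595,-.140]); ya=np.radians(80.6); u=np.array([np.cos(ya),np.sin(ya)]); x=np.array([u[1],-u[0]])
for z in(.044,.049):
    w=lambda u,v:wray(n,u,v,z)[:2]
    lt,rt,lb,rb=w(161.8,58),w(347,56.5),w(174,153.5),w(337,152)
    t=(lt+rt)/2; d=(lt+rt-lb-rb)
    print(z,np.linalg.norm(lt-rt),np.linalg.norm(lb-rb),"tip",t,"rel end: along,x",(t-end)@u*1000,(t-end)@x*1000,"yaw",np.degrees(np.arctan2(d[1],d[0])))
for z in(.044,.049):
    t=(ray("scene",162.5,176,z)[:2]+ray("scene",178.5,162,z)[:2])/2
    e=ray("scene",180,162.5,.075)[:2]
    print("scene tip",t,(t-end)@u*1000,(t-end)@x*1000, "vs scene end",(t-e)@u*1000,(t-e)@x*1000)
    print(ray("scene",162.5,176,z),ray("scene",178.5,162,z))
E
```

```text
0.044 0.06384298965115703 0.06094987821344618 tip [ 0.5932 -0.1738] rel end: along,x -33.63807199346696 3.7352290807492565 yaw 80.35618113020767
0.049 0.06107759301114483 0.05830979839667079 tip [ 0.5931 -0.1745] rel end: along,x -34.3188220053177 3.7682111690851556 yaw 80.3561811302079
scene tip [ 0.5927 -0.1752] -35.05677949009998 3.4569194500511347 vs scene end -30.237143940219088 -0.8967844055579836
[ 0.6202 -0.1782  0.044 ] [ 0.5652 -0.1721  0.044 ]
scene tip [ 0.5978 -0.1714] -30.545104903439384 7.904974973551351 vs scene end -25.725469353558488 3.5512711179422327
[ 0.6251 -0.1745  0.049 ] [ 0.5705 -0.1684  0.049 ]
```

Call:
send_rows(steps=[[[0.55,-0.0025,0.0004,-0.003,0],[0.55,-0.001,0.01,-0.003,0],[0.55,0.0005,0.019,-0.003,0],[0.55,0.002,0.028,-0.003,0],[0.55,0.002,0.028,-0.003,0]]])

```text
t: 17.38
tcp_pos: [0.5803, -0.2287, 0.0123]
tool_rot: [0.062, 0.705, -0.062, 0.704]
force: [0.2, -0.9, -1.8]
finger_gap: 0.515
```

```bash
python3 - <<'E'
from h import *
st(); wsnap("pics/w12.png")
im=manip.snapshot("scene"); cv2.imwrite("pics/scene12.png",im[:,:,::-1]);crop("pics/scene12.png","pics/c12z.png",110,120,220,210,6)
E
```

```text
17.375 [ 0.5803 -0.2287  0.0123] yaw -10.045974959036077 F [ 0.1678 -0.8762 -1.7663] gap 0.514515385482081 q6 -0.3789671169895128
```

View pics/w12.png

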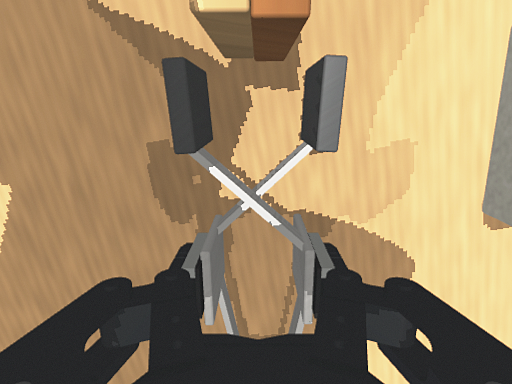

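View pics/c12z.png

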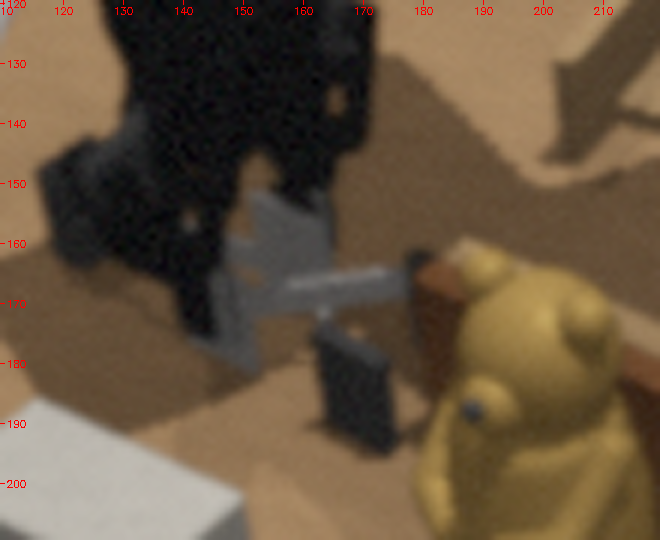

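```bash
python3 - <<'E'
from h import *
crop("pics/w12.png","pics/w12z.png",150,0,360,170,3.7)
E
```

```text
(no output)
```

View pics/w12z.png

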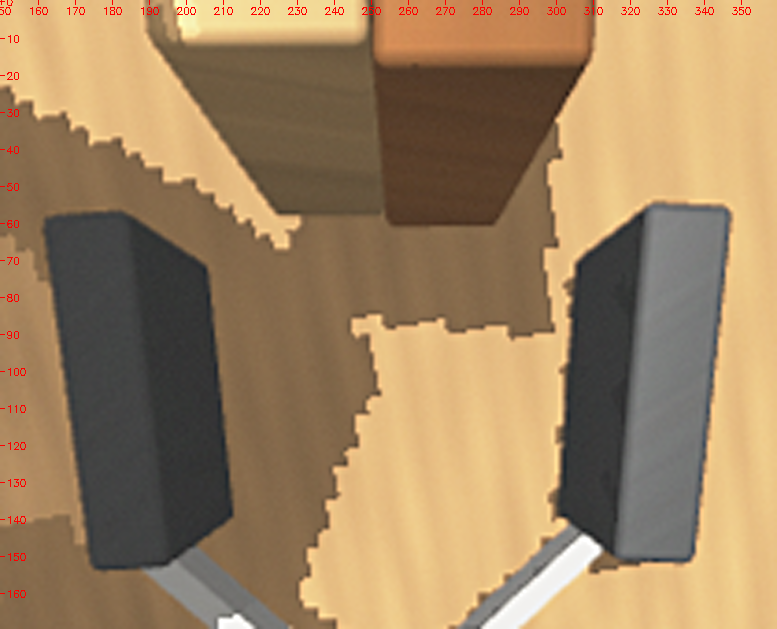

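```bash
python3 - <<'E'
from h import *
n="pics/w12.png"
ya=np.radians(80.6); u=np.array([np.cos(ya),np.sin(ya)]); x=np.array([u[1],-u[0]])
e=wray(n,254,59,0)[:2]; eb=wray(n,240,57,0)[:2]; ep=wray(n,268,60,0)[:2]
for z in(0,.002): 
    t=(wray(n,205.5,71.5,z)+wray(n,305,71,z))[:2]/2; print(e,t,(t-e)@u*1000,(t-e)@x*1000)
tt=(wray(n,161.8,58,.046)+wray(n,347,56.5,.046))[:2]/2;print("top",tt,(tt-e)@u*1000,(tt-e)@x*1000, (eb-ep)@u*1000)
tj=wray(n,250.5,14,.075)[:2];print("top joint",tj)
E
```

```text
[ 0.5949 -0.1394] [ 0.5946 -0.1447] -5.348881650572019 0.5025607780421789
[ 0.5949 -0.1394] [ 0.5945 -0.1449] -5.544366318665992 0.5154881977289781
top [ 0.5946 -0.1449] -5.5440251821327635 0.5657073236804969 1.449153743399279
top joint [ 0.595  -0.1395]
```

Call:
send_rows(steps=[[[0.55,0.001,0.006,0,0],[0.55,0.0017,0.012,0,0],[0.55,0.0026,0.018,0,0],[0.55,0.0034,0.0235,0,0],[0.55,0.0034,0.0235,0,0],[0.55,0.0034,0.0235,0,0]]])

```text
t: 18.23
tcp_pos: [0.5837, -0.2065, 0.0124]
tool_rot: [0.062, 0.704, -0.063, 0.704]
force: [-0.5, 0.6, -1.7]
finger_gap: 0.518
```

```bash
python3 - <<'E'
from h import *
st(); wsnap("pics/w13.png")
E
```

```text
18.225 [ 0.5837 -0.2065  0.0124] yaw -10.13459192259598 F [-0.5197  0.618  -1.6768] gap 0.5181705328925508 q6 -0.3432787072728115
```

View pics/w13.png

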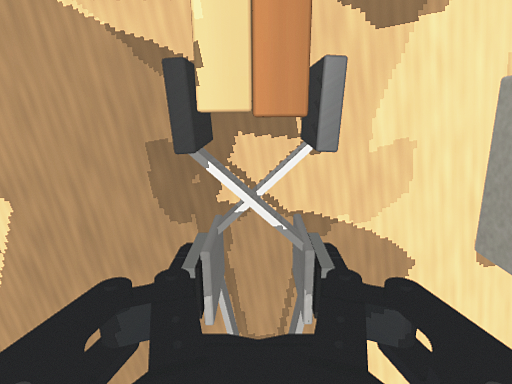

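Call:
send_rows(steps=[[[0.55,0,0,-0.002,0],[0.5,0,0,-0.002,0],[0.45,0,0,-0.003,0],[0.4,0,0,-0.004,0],[0.35,0,0,-0.005,0],[0.3,0,0,-0.006,0],[0.2,0,0,-0.006,0],[0,0,0,-0.006,0]]])

```text
t: 19.27
tcp_pos: [0.5836, -0.2064, 0.0061]
tool_rot: [0.063, 0.704, -0.062, 0.704]
force: [0.2, 0.9, -0.9]
finger_gap: 0.981
```

Call:
send_rows(steps=[[[0,0,0,0,0],[0,0,0,0,0],[0,0,0,0,0],[0,0,0,0,0]]])

```text
t: 19.77
tcp_pos: [0.5836, -0.2064, 0.0064]
tool_rot: [0.062, 0.704, -0.063, 0.704]
force: [-1.3, -0.9, 0.0]
finger_gap: 1.0
```

```bash
python3 - <<'E'
from h import *
st(); wsnap("pics/w14.png")
E
```

```text
19.775 [ 0.5836 -0.2064  0.0064] yaw -10.140538939452227 F [-1.2909 -0.8503  0.0383] gap 0.9998128869541649 q6 -0.3432691258059147
```

View pics/w14.png

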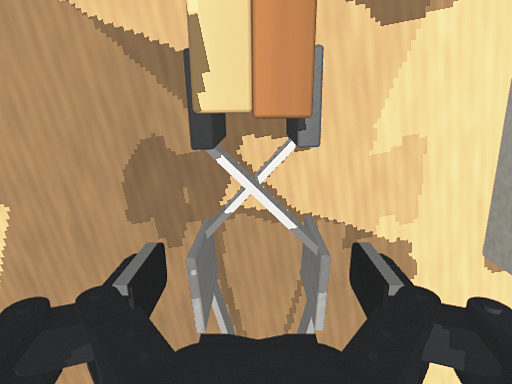

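Released; the jaws close on both boards and the fingers stand clear. Lifting straight up.

Call:
send_rows(steps=[[[0,0,0,0.02,0],[0,0,0,0.05,0],[0,0,0,0.1,0],[0,0,0,0.15,0],[0,-0.02,-0.02,0.2,0],[0,-0.06,-0.04,0.22,0],[0,-0.06,-0.04,0.22,0],[0,-0.06,-0.04,0.22,0]]])

```text
t: 20.82
tcp_pos: [0.5237, -0.2463, 0.2271]
tool_rot: [0.063, 0.704, -0.063, 0.705]
force: [-0.6, -0.5, -1.3]
finger_gap: 1.001
```

```bash
python3 - <<'E'
from h import *
st(); wsnap("pics/w15.png")
for n in("side","scene"):
    im=manip.snapshot(n); cv2.imwrite(f"pics/{n}15.png",im[:,:,::-1])
crop("pics/scene15.png","pics/c15z.png",110,120,270,240,5)
crop("pics/side15.png","pics/s15z.png",230,90,340,210,5)
E
```

```text
20.825 [ 0.5237 -0.2463  0.2271] yaw -10.17571771530048 F [-0.6257 -0.5376 -1.3424] gap 1.001293167708216 q6 -0.45548596949214154
```

View pics/w15.png

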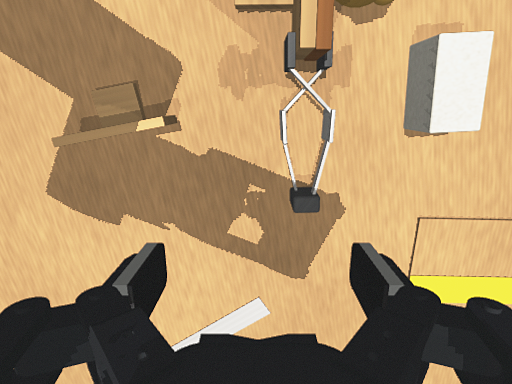

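View pics/c15z.png

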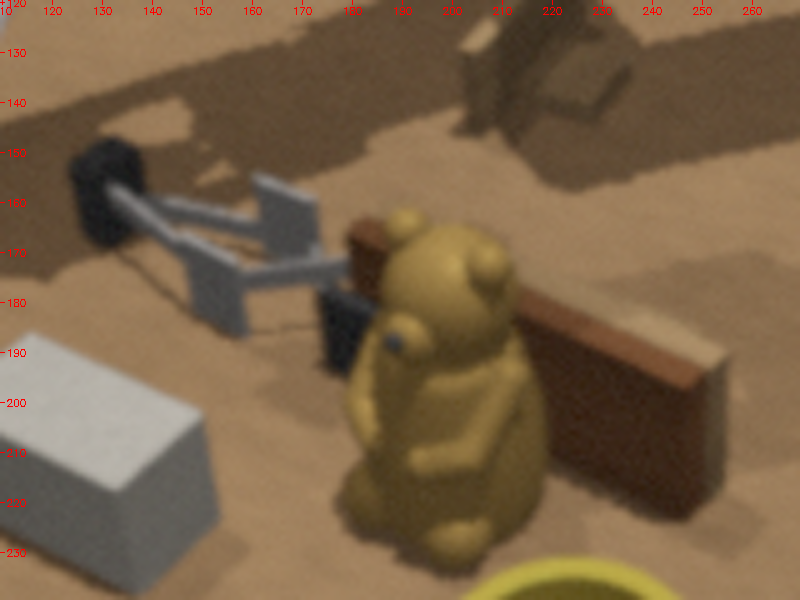

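View pics/s15z.png

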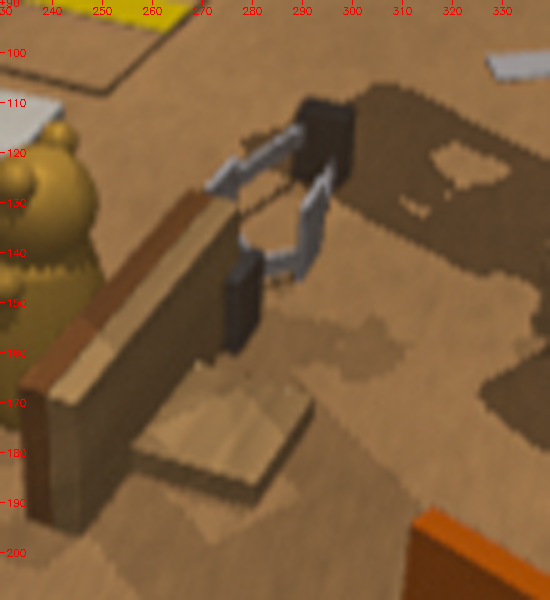

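```bash
python3 - <<'E'
from h import *
ya=np.radians(80.6); u=np.array([np.cos(ya),np.sin(ya)]); x=np.array([u[1],-u[0]]); e=np.array([.595,-.1395])
n="pics/w15.png"
b=(wray(n,291,211,.046)+wray(n,319,211,.046))[:2]/2  # block rear top
p=(wray(n,281,111,.046)+wray(n,333,111,.046))[:2]/2
jb=(wray(n,287.5,69,.046)+wray(n,326,68,.046))[:2]/2
for q in(b,p,jb): print(q,(q-e)@u*1000,(q-e)@x*1000)
d=jb-b;print(np.degrees(np.arctan2(d[1],d[0])))
n="pics/w14.png"; jb=(wray(n,192,149,.046)+wray(n,319,146,.046))[:2]/2; print("w14 jaw back",(jb-e)@u*1000,"tip at",(jb-e)@u*1000+32,(jb-e)@x*1000)
E
```

```text
[ 0.5685 -0.2985] -161.1901722281947 -0.2255556319425396
[ 0.5851 -0.1925] -53.89432757449473 -1.1557999527296128
[ 0.5902 -0.1525] -13.63474385246277 -2.59227735372795
81.51891935450634
w14 jaw back -11.726049450750905 tip at 20.273950549249093 0.22648278845538894
```

```bash
python3 - <<'E'
from h import *
print(manip.sign_off())
E
```

```text
the job is handed in; nothing more can be done
None
```

The bookend is flush against the panel, and the clamp now grips both boards together at the panel's −y end. I handed the job in at about 21 s; it reported no verdict.

**What I did:** I took the bookend by the sides of its foot, turned it about 6.4°, and slid it against the panel. The push force rose to about 14 N once it touched. I then squeezed the clamp open, lifted it and turned it about 158°. I set it down at bench height, slid the jaws over the board ends, let go and lifted clear.

**Last checks, from the pictures:**

| Check | Result | Limit |
|---|---|---|
| Gap between the boards | none visible | under 3 mm |
| Ends level | about 1.5 mm off, bookend towards +y | within 8 mm |
| Jaw tips in from the board end | 18–20 mm | at least 10 mm |
| Clamp along the boards | about 1° off | 0.15 rad (8.6°) |
| Clamp height above the bench | a few mm | under 20 mm |

- **Clamp centring:** the two wrist views disagreed slightly on the clamp's offset across the joint, 0.2 mm in one and up to −2.6 mm in the other. Both are well inside the ±12 mm allowed.
- **Camera agreement:** the fixed cameras differed from each other by 3–5 mm, so I relied on the wrist camera for the fits.
- **Bystanders:** I never moved near the mug, tape roll or gift box, and I did not re-measure them at the end.
- **Grip force:** I could not measure the clamp's grip force directly; the pictures only show both jaws closed on the boards.

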